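# Tip a lime into a ratchet fruit clamp and keep it gripped

### The job

Load the lime into the fruit clamp ready for zesting: take the trough's wooden handle bar, tip the trough up about 45 degrees until the lime has rolled into the cradle, and lay the trough back level. Then pump the upright wooden trigger with the fingers, over and over, until the jaw's sprung face meets the lime, and press on until that face is pushed back about half of its 18 mm spring travel; finish while still holding the trigger pressed so, with the lime gripped but not crushed (the face never squeezed nearly all the way back). Do not touch the lime or the jaw by hand, and leave the lemon, garlic, onion and salt shaker where they are.

Things in the scene. Friction and masses are not known exactly. Their poses are not given: they have to be found in the camera images.
- clamp: Fruit clamp fixed to the worktop: wooden base board 90 x 310 mm, top at z=18 mm; origin under the board's centre, z up. In its frame +y is the way the jaw advances, -x the trough's side (towards the robot). At the -y end two dark cheeks (y=-150 to -30, to z=68 mm) guide the jaw's toothed bar, whose tail sticks out behind them (y=-198 mm at most, top z=55 mm). All mm below are in this frame.
- cradle (a point): Middle of the cradle floor, where the trough empties (clamp x=0, y=80, z=18 mm). The cradle is 58 mm wide in x; far wall to z=70 mm, lip on the trough side to z=39 mm. It ends at the fixed steel jaw, whose cork surface is at y=120 mm.
- lime: The lime, about 53 x 46 x 48 mm, 52 g, lying in the trough at the start. Origin on its surface at its underside as first laid (24 mm from its middle), turning with it.
- trough (a joint): Angle of the open aluminium trough (94 x 66 mm, walls 33 mm) in rad: 0 level, grows as its free end (the robot's side) is lifted, stop at 1.2. Hinge line along clamp y at x=-34, z=46 mm; the trough is centred on y=80 mm. A low sill at its mouth keeps the lime in until tipped past about 0.6; let go, the trough sinks back level slowly by itself.
- trough_handle (a point): Middle of the trough's handle, a horizontal round wooden bar 12 mm thick, 46 mm long, along clamp y. Trough level: at clamp x=-149, y=80, z=106 mm, that is 115 mm out from and 60 mm above the hinge line; it is 21 mm beyond the trough's end wall and 27 mm above the wall's top, with free room round it.
- trigger (a joint): Travel of the trigger in m: 0 released, 0.024 fully pressed, along clamp +y towards the fixed grip. A spring of 3 N (released) to 4.7 N (pressed) returns it. Ratchet with 10 mm teeth: moving forward it carries the jaw along 1:1 after 0 to 10 mm of idle travel; moving back it leaves the jaw where it is. A full stroke gains 14 to 24 mm.
- trigger_push (a point): Middle of the upper part of the trigger's back (-y) surface, z=125 mm. The trigger is an upright wooden plate 44 mm wide (x), 10 mm thick (y), top at z=152 mm, its back at y=-104 mm when released; above z=80 mm there is free room behind it. A like upright, the fixed grip, stands at y=-50 to -40 mm; 64 mm over both when released, 40 mm pressed.
- jaw (a joint): Position of the moving jaw in m (a plate 50 mm wide, 46 mm high, on the toothed bar); grows as it advances. It slides with a friction brake of 3 N. The gripping face's front, unpressed, is at y = 10 mm + jaw value in the clamp frame; fixed jaw at y=120 mm.
- face (a joint): How far the jaw's sprung gripping face (46 x 42 mm, cork faced) is pushed back towards the jaw plate, in m: 0 free, 0.018 fully squeezed; 900 N/m, so 9 mm is about 8 N on the lime. When the trigger is let go the brake keeps only about 3 mm of it.
- face_front (a point): Middle of the front of the gripping face.
- lemon: A lemon, 78 x 55 x 56 mm, bystander on the worktop; origin at its underside.
- garlic: A garlic bulb, 60 mm, bystander; origin at its underside.
- onion: An onion, 67 mm wide, 71 mm high, bystander; origin at its underside.
- salt_shaker: A glass salt shaker, 44 mm across, 90 mm high, bystander; origin at its underside.
There are look-alikes about, which are no part of the job. There is more than one size of the lime; the job needs the smaller.

How it is judged:
On the way, in this order (a step that is already met when the one before it is completed fails the run):
1. the trough is tipped between about 32 and 65 degrees and the lime has rolled into the cradle (value of joint trough between 0.55 and 1.15 rad and x of lime in the frame of clamp above -0.031 m and z of lime in the frame of clamp below 0.072 m), for 0.1 s.
2. the trough is back level, the lime in the cradle (value of joint trough below 0.05 rad and x of lime in the frame of clamp above -0.031 m and linear speed of lime below 0.05 m/s), for 0.2 s.
3. the jaw's face presses the lime (value of joint face above 0.0015 m and contact force between face and lime above 1 N), for 0.1 s.
At the end, for the whole second after the job is handed in: The fingers still press the trigger (over 2 N); the lime lies in the cradle, at rest, pressed between the sprung face and the fixed jaw (over 3 N) with the face pushed back 5.5 to 13.5 mm; the trough is level (within 0.05 rad) (value of joint face between 0.0055 and 0.0135 m and contact force between face and lime above 3 N and contact force between the fingers and trigger above 2 N and value of joint trough below 0.05 rad and x of lime in the frame of clamp between -0.031 and 0.031 m and z of lime in the frame of clamp below 0.08 m and linear speed of lime below 0.02 m/s); the arm keeps its last pose, push and grip.
It fails at once if the lime is crushed: the face is pushed back more than 16 mm (value of joint face above 0.016 m).
It fails at once if the robot touches the lime (contact force between any of the arm, the fingers and lime above 0.5 N).
It fails at once if the robot moves the jaw by hand instead of by the trigger (contact force between any of the arm, the fingers and jaw above 1 N).
It fails at once if a bystander is moved more than 3 cm (distance of any of lemon, garlic, onion, salt_shaker from where it was at the start of the episode above 0.03 m).
It also fails if it takes over 72 s, if anything falls off the work surface, if the arm or the gripper's body presses on something with over 40 N, if the wrist force passes 120 N, or if a joint passes its speed limit or range.

### The arm

A 6-joint arm with a two-finger parallel gripper is mounted at the origin on a cart in front of the work surface, level with it; the furniture and walls round the work are solid. World frame = base frame: x ahead of the robot, y to its left, z up, the work surface at z = 0. Lengths are in m, angles in rad, forces in N, time in s.
With the tool pointing down it reaches from about 0.25 to 0.85 m from the base axis. Payload 12.5 kg.
Tool frame: the origin (TCP) lies on the centre line of the jaws, within the pads' length; the fingertips stand 17 mm ahead of it and the grasp point (between the pads) lies 2 mm behind it; z points along the fingers, y is the line along which they close (so a half turn about z gives the same grasp; the last joint's range is limited). The gripper opens to 93 mm and grips with 3 to 60 N. Pads are 15 mm wide; open, the fingers measure 128 mm over their backs; the gripper's body (75 mm by 188 mm) begins 65 mm behind the grasp point.
Start: joints at [-1.224, 0.351, 1.652, -0, 1.139, -0.085], TCP at [0.23, -0.499, 0.236] pointing down, gripper open.
Joint ranges: [-2.75, 2.75], [-0.79, 2.1], [0.01, 2.65], [-1.57, 4.71], [0.07, 3.14], [-2.87, 2.87]. Speed limits (rad/s): [2.22, 2.22, 2.79, 3.14, 3.14, 3.14].

### API

Orientations are given as a rotation vector (axis times angle).
In Python, from cell import arm gives the robot as it stands.
- The arm moves only by the tool step_arm, never from a script. Its argument "series" is a list of rows, each a list of 2 entries, a list of its own where there are three numbers: the shift along the tool's x, y, z in shares of 1000 mm (1.0 is 1000 mm), then the turn, a rotation vector about the tool's x, y, z in a scale on which 1.0 is pi rad. A call has 1 to 12 rows; each row is the pose to reach, as a shift and turn from the pose commanded when the call began, along the tool's axes at that moment; what a row does not reach only later rows make up. A row lasts 1/12 s, in which the tool goes at most 41.7 mm and 7.16 degrees, less where a joint would pass 70% of its speed; a pose out of reach is approached as far as the arm can. A shift or turn number past 1, either way, is cut back to 1. A call with a gripper value outside its range is refused whole. "gripper" is the opening, from 0 (shut) to 1 (fully open), set as the call begins (left out, the last holds). The fingers move at their own pace and stop on an object; "squeeze" is the grip in N (left out, the last holds). Time passes only in rows, so rows that repeat a pose let the fingers close. It gives the time, the measured TCP pose, the force, the opening and the grip force at its end, in the units of the state.
- arm.state(): the state, without advancing time (a new reading comes with each control period).
- arm.get_image(name): name is "scene" or "top"; returns the picture (400x640x3 uint8, red, green, blue); there is no depth.
- arm.calibration(name): a dict with "K" (3x3 intrinsics, pixels), "k1" (the pictures are not rectified: a ray, as slopes to the right and down, at radius r is drawn at 1 + k1 r^2 times it, then the intrinsics apply), "origin" and "rotation" of the camera in the world. Camera axes: x right, y up, looking along -z (the intrinsics and any distortion apply to the point x, -y, -z); pixel columns grow to the right and rows downward; lengths in m; the calibration is good to about 2 mm. A picture is of the moment at which its call begins. calibration takes no time and is no camera call.
- arm.close_job(): hands the job in; it is judged then, once.
The state is a dict: "clock": time; "joints": joint angles; "joint_velocities": joint speeds; "joint_efforts": joint torques, N m; "position": TCP position; "tcp_rot": TCP orientation; "contact_force": force on the tool from outside, world axes, zero at the start; "wrist_torque": the same for the moment, N m; "opening": finger opening in m; "grasp_force": force on a finger pad.
Only numpy, scipy, OpenCV 4.12 (cv2) and the standard library are available. Lean on these libraries where they do the work, as an engineer would, in place of code of your own. Each camera call takes 0.05 s, during which the arm holds its last target. There are 200 camera calls.

## Working session

There is one attempt and no reset: what is moved stays moved. The work goes in short steps, Python scripts to look and compute and a tool call to move; the robot and the scene stay as the last step left them, time stands still between calls to the robot, and variables do not carry over. Pictures are saved under pics/ and viewed, at most 10 in all, crops included, and the job is handed in when it is done.

Besides the shell and the picture viewer there is one more tool, called after "Emit:" by a JSON object that holds its "method" and its "body". step_arm: Moves the arm, as the interface text tells. Its arguments: {"type":"object","properties":{"series":{"type":"array","items":{"type":"array"}},"gripper":{"type":"number"},"squeeze":{"type":"number"}},"required":["series"]}

```bash
mkdir -p pics; ls
cat > h.py <<'E'
import numpy as np, cv2
from cell import arm
from scipy.spatial.transform import Rotation as R
def shot(cam,fn):
    im=arm.get_image(cam); cv2.imwrite('pics/'+fn,im[:,:,::-1]); return im
def ray(cam,u,v):
    c=arm.calibration(cam);K=np.array(c['K']);x=(u-K[0,2])/K[0,0];y=(v-K[1,2])/K[1,1]
    xd,yd=x,y
    for _ in range(20):
        s=1+c['k1']*(x*x+y*y);x,y=xd/s,yd/s
    d=np.array(c['rotation'])@np.array([x,-y,-1]);return np.array(c['origin']),d
def onz(cam,u,v,z):
    o,d=ray(cam,u,v);return o+d*(z-o[2])/d[2]
def proj(cam,p):
    c=arm.calibration(cam);K=np.array(c['K']);q=np.array(c['rotation']).T@(np.array(p)-np.array(c['origin']))
    x,y=q[0]/-q[2],-q[1]/-q[2];s=1+c['k1']*(x*x+y*y);return K[0,0]*x*s+K[0,2],K[1,1]*y*s+K[1,2]
E
python3 - <<'E'
from h import *
shot('scene','s0.png');shot('top','t0.png')
for c in('scene','top'):
    k=arm.calibration(c);print(c,np.array(k['K'])[[0,0],[0,2]],k['k1'],k['origin'],np.round(k['rotation'],3).tolist())
s=arm.state();print(s['clock'],s['position'],s['tcp_rot'],s['opening'])
E
```

```text
pics
scene [406.45378409 326.58260461] -0.08585249663721269 [-0.32233699  0.81794773  0.72633892] [0.498, -1.252, -2.09]
top [364.70913003 319.28477999] -0.030450847728046238 [ 0.39120023 -0.03442103  1.02597377] [0.085, -0.055, -1.565]
0.1 [ 0.23008958 -0.49925285  0.23517982] [-3.06772274e+00 -6.72713187e-01  2.11282596e-04] 0.09296268328045858
```

View pics/s0.png

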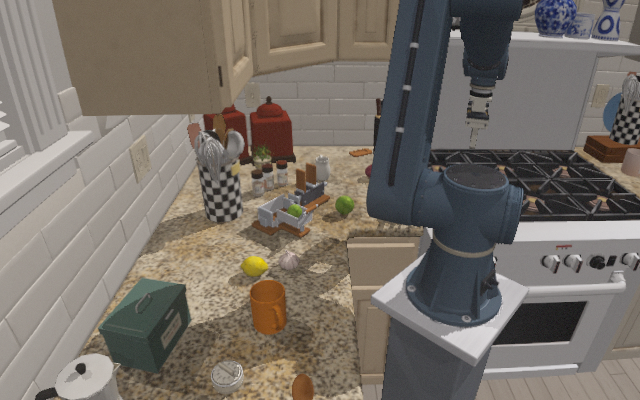

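View pics/t0.png

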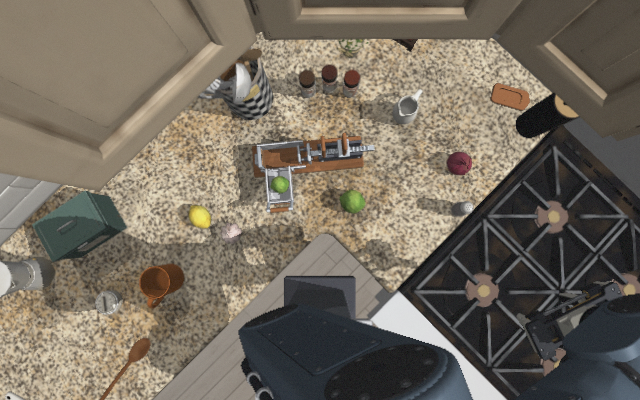

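The top view shows the clamp at about (255-375,135-210), with the trough opening towards the robot. The small lime in the trough is at (280,185), and a larger lime lies loose at (353,201). The one needed is in the trough, since it is the smaller and lies where described. I'll confirm that with an enlarged crop.

```bash
sed -i "s/np.array(c\['rotation'\])/R.from_rotvec(c['rotation']).as_matrix()/" h.py
python3 - <<'E'
from h import *
im=cv2.imread('pics/t0.png')[120:220,245:385]
cv2.imwrite('pics/t0c.png',cv2.resize(im,None,fx=5.7,fy=5.7,interpolation=cv2.INTER_CUBIC))
im=cv2.imread('pics/s0.png')[155:240,245:365]
cv2.imwrite('pics/s0c.png',cv2.resize(im,None,fx=6.5,fy=6.5,interpolation=cv2.INTER_CUBIC))
print(R.from_rotvec(arm.calibration('top')['rotation']).as_matrix().round(2), onz('top',280,190,0),proj('top',onz('top',280,190,0)))
print(R.from_rotvec(arm.state()['tcp_rot']).as_matrix().round(3))
E
```

```text
[[ 0.01  1.   -0.09]
 [-1.    0.   -0.02]
 [-0.02  0.09  1.  ]] [0.50924736 0.09740754 0.        ] (np.float64(280.0), np.float64(190.0))
[[ 0.908  0.418 -0.   ]
 [ 0.418 -0.908  0.001]
 [ 0.    -0.001 -1.   ]]
```

View pics/t0c.png

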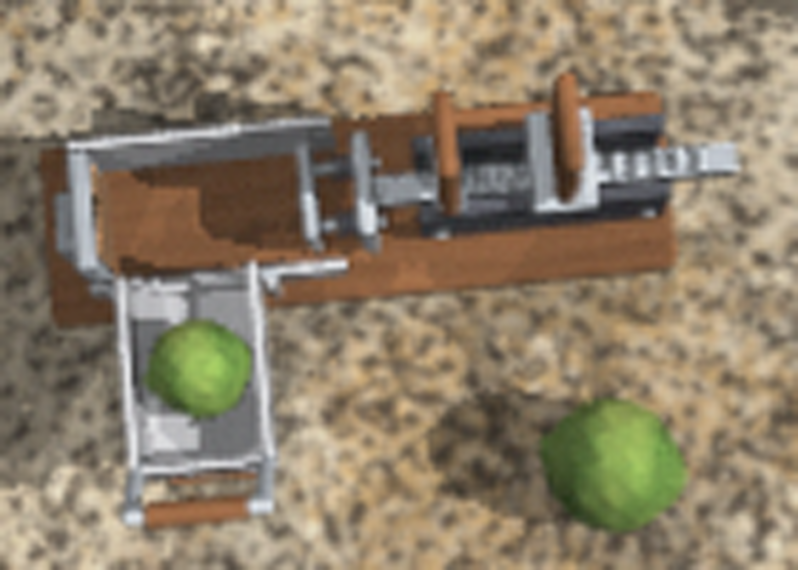

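View pics/s0c.png

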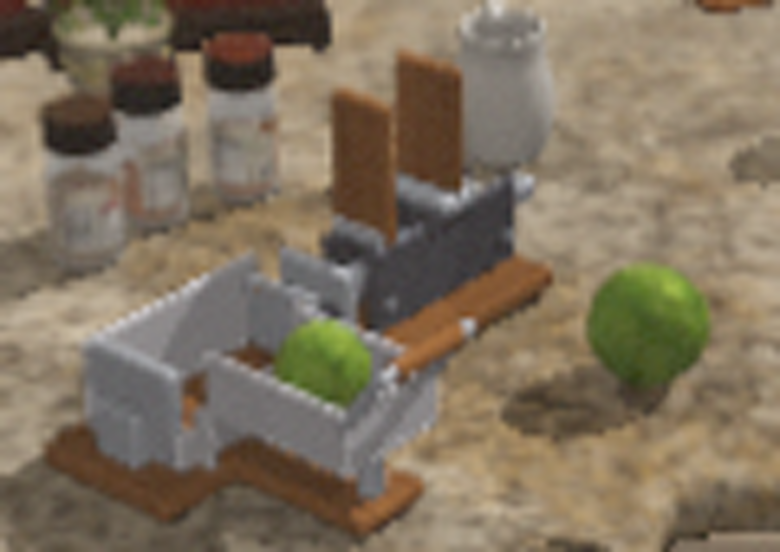

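The crops confirm it: the small lime sits in the trough (top crop (200,367)), and the big one is loose at (613,465). The handle bar runs from (145,513) to (250,507), and the board corners are near (40,152), (55,327), (673,268) and (662,93). I'll fit the clamp pose from these points and check it against both views.

```bash
cat >> h.py <<'E'
def clampT(p): return R.from_euler('z',p[2]),np.array([p[0],p[1],0])
def c2w(p,q): r,t=clampT(p); return r.apply(q)+t
E
python3 - <<'E'
from h import *
from scipy.optimize import least_squares
T=lambda x,y:(245+x/5.7-.4,120+y/5.7-.4)
S=lambda x,y:(245+x/6.5-.4,155+y/6.5-.4)
ob=[('top',(45,155,18),T(40,152)),('top',(-45,155,18),T(55,327)),('top',(-45,-155,18),T(673,268)),('top',(45,-155,18),T(662,93)),('top',(-149,80,106),T(198,512)),('scene',(-149,80,106),S(431,350)),
('scene',(-22,-104,152),S(463,75)),('scene',(-22,-50,152),S(393,105)),('scene',(-45,-155,18),S(552,272))]
def f(p): return np.concatenate([np.array(proj(c,c2w(p,np.array(q)/1000)))-uv for c,q,uv in ob])
s=least_squares(f,[.56,.04,0.05],loss='soft_l1');p=s.x;print(p.round(4));print(f(p).reshape(-1,2).round(1).tolist())
np.save('p.npy',p)
for n,q in dict(handle=(-149,80,106),push=(0,-104,125),cradle=(0,80,18)).items(): print(n,c2w(p,np.array(q)/1000).round(4))
print('tailend',proj('top',c2w(p,[0,-.198,.05])),'trig',proj('top',c2w(p,[0,-.104,.152])))
for n,u,v in(('handleTop',*T(198,512)),):
  o,d=ray('top',u,v);o2,d2=ray('scene',*S(431,350));A=np.stack([d,-d2],1);t=np.linalg.lstsq(A,o2-o,rcond=None)[0];print('tri',o+d*t[0],o2+d2*t[1])
E
```

```text
[0.6027 0.0205 0.0997]
[[-0.6, -0.3], [-0.8, 0.4], [1.0, 0.1], [-0.4, -0.6], [-0.2, 0.4], [-0.9, -0.0], [0.3, -1.8], [0.8, -1.3], [0.6, -1.5]]
handle [0.4465 0.0853 0.106 ]
push [ 0.6131 -0.083   0.125 ]
cradle [0.5948 0.1001 0.018 ]
tailend (np.float64(378.9170500917087), np.float64(146.8816691532596)) trig (np.float64(346.5536951255421), np.float64(140.84709174458274))
tri [0.44754861 0.08474023 0.10573783] [0.44530672 0.08273474 0.10534086]
```

The two views agree to about 2 mm, and the triangulated handle height is 0.1055 m against the expected 0.106 m. I'm moving above the handle, with the fingers closing along clamp x.

The manual's scale: shifts go in shares of 1000 mm and turns go in shares of pi rad. Converting my numbers, 44.1 cm is 0.441, -44 cm is -0.44, -1.239 rad is -0.3944.

Emit:
{"method": "step_arm", "body": {"series": [[[0.441, -0.44, 0], [0, 0, -0.3944]], [[0.441, -0.44, 0], [0, 0, -0.3944]], [[0.441, -0.44, 0], [0, 0, -0.3944]], [[0.441, -0.44, 0], [0, 0, -0.3944]], [[0.441, -0.44, 0], [0, 0, -0.3944]], [[0.441, -0.44, 0], [0, 0, -0.3944]], [[0.441, -0.44, 0], [0, 0, -0.3944]], [[0.441, -0.44, 0], [0, 0, -0.3944]], [[0.441, -0.44, 0], [0, 0, -0.3944]], [[0.441, -0.44, 0], [0, 0, -0.3944]], [[0.441, -0.44, 0], [0, 0, -0.3944]], [[0.441, -0.44, 0], [0, 0, -0.3944]]], "gripper": 0.5}}

```text
clock: 1.1
position: [0.404, -0.0285, 0.2357]
tcp_rot: [2.107, 2.33, 0.0]
contact_force: [1.5, -1.2, 0.6]
opening: 0.0465
grasp_force: 0.0
```

```bash
cat >> h.py <<'E'
def go(q,z=None):
    "tool-frame shift (cm) and turn to bring TCP to clamp-frame point q (mm), tool x=+clamp y, y=+clamp x, z down"
    p=np.load('p.npy');s=arm.state();r=R.from_rotvec(s['tcp_rot'])
    w=c2w(p,np.array(q)/1000);b=clampT(p)[0].as_matrix();t=R.from_matrix(np.stack([b[:,1],b[:,0],[0,0,-1]],1))
    cl=clampT(p)[0].inv().apply(np.array(s['position'])-clampT(p)[1])*1000
    print('t',s['clock'],'clampTCP',cl.round(1),'F',clampT(p)[0].inv().apply(s['contact_force']).round(1),'open',round(s['opening'],4),'gf',s['grasp_force'])
    print('shift',(r.inv().apply(w-s['position'])*100).round(2),'turn',(r.inv()*t).as_rotvec().round(3))
E
python3 -c "
from h import *
go((-149,80,104))"
```

```text
t 1.1 clampTCP [-202.7  -29.   235.7] F [ 1.4 -1.4  0.6] open 0.0465 gf 0.0
shift [10.89  5.37 13.17] turn [0.    0.    0.001]
```

Scaled: 10.9 cm is 0.109, 5.4 cm is 0.054.

Emit:
{"method": "step_arm", "body": {"series": [[[0.109, 0.054, 0], [0, 0, 0]], [[0.109, 0.054, 0], [0, 0, 0]], [[0.109, 0.054, 0], [0, 0, 0]], [[0.109, 0.054, 0], [0, 0, 0]], [[0.109, 0.054, 0.04], [0, 0, 0]], [[0.109, 0.054, 0.07], [0, 0, 0]], [[0.109, 0.054, 0.09], [0, 0, 0]], [[0.109, 0.054, 0.09], [0, 0, 0]]], "gripper": 0.28}}

```text
clock: 1.77
position: [0.4445, 0.0829, 0.1422]
tcp_rot: [-2.104, -2.326, 0.008]
contact_force: [-0.4, -0.9, 0.1]
opening: 0.0262
grasp_force: 0.0
```

```bash
python3 -c "
from h import *
go((-149,80,104))
for n in('top','scene'):
  im=arm.get_image(n); u,v=map(int,proj(n,c2w(np.load('p.npy'),[-.149,.08,.106])))
  c=im[max(v-50,0):v+50,u-50:u+50,::-1]; cv2.imwrite('pics/a_%s.png'%n,cv2.resize(c,(400,400)))
cv2.imwrite('pics/a.png',np.hstack([cv2.imread('pics/a_top.png'),cv2.imread('pics/a_scene.png')]))"
```

```text
t 1.7667 clampTCP [-151.3   77.8  142.2] F [-0.5 -0.9  0.1] open 0.0262 gf 0.0
shift [0.22 0.25 3.82] turn [-0.007 -0.     0.   ]
```

View pics/a.png

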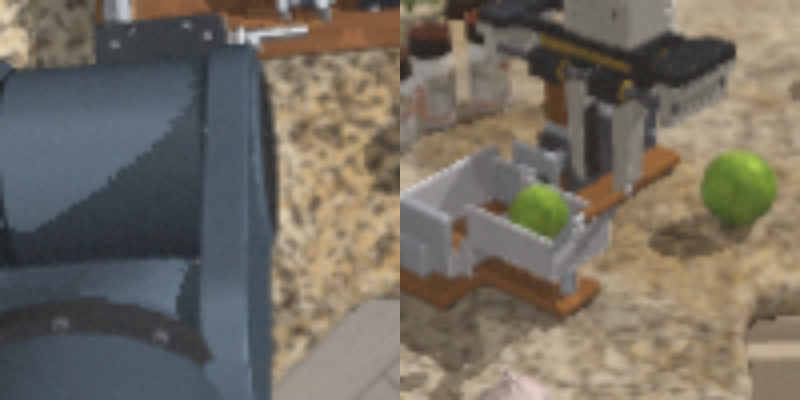

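The right panel shows the open fingers hanging over the bar, with the lime clear of them. The left panel is blocked by the arm. I'll lower and close.

Scaled: 3.8 cm is 0.038, 2 cm is 0.02.

Emit:
{"method": "step_arm", "body": {"series": [[[0, 0, 0.02], [0, 0, 0]], [[0, 0, 0.038], [0, 0, 0]], [[0, 0, 0.038], [0, 0, 0]], [[0, 0, 0.038], [0, 0, 0]]]}}

```text
clock: 2.2
position: [0.4472, 0.0831, 0.1088]
tcp_rot: [2.108, 2.329, 0.001]
contact_force: [0.1, 0.4, -0.1]
opening: 0.0259
grasp_force: 0.0
```

```bash
python3 -c "
from h import *
go((-149,80,104))"
```

```text
t 2.2 clampTCP [-148.5   77.8  108.8] F [ 0.1  0.4 -0.1] open 0.0259 gf 0.0
shift [ 0.22 -0.05  0.48] turn [ 0.001 -0.     0.   ]
```

Scaled: 0.4 cm is 0.004, 0.2 cm is 0.002.

Emit:
{"method": "step_arm", "body": {"series": [[[0.002, 0, 0.004], [0, 0, 0]], [[0.002, 0, 0.004], [0, 0, 0]], [[0.002, 0, 0.004], [0, 0, 0]], [[0.002, 0, 0.004], [0, 0, 0]], [[0.002, 0, 0.004], [0, 0, 0]], [[0.002, 0, 0.004], [0, 0, 0]], [[0.002, 0, 0.004], [0, 0, 0]], [[0.002, 0, 0.004], [0, 0, 0]]], "gripper": 0, "squeeze": 15}}

```text
clock: 2.87
position: [0.4478, 0.0854, 0.1045]
tcp_rot: [2.106, 2.328, 0.004]
contact_force: [4.4, 1.3, -0.0]
opening: 0.0114
grasp_force: 15.0
```

```bash
python3 -c "
from h import *
go((-149,80,104))
c=np.array([-115,60])
for k in np.arange(.1,.81,.1):
  a=R.from_euler('y',k).apply([-115,0,60]); print(k,(a-[-115,0,60]).round(1))"
```

```text
t 2.8667 clampTCP [-147.7   80.   104.5] F [ 4.5  0.9 -0. ] open 0.0114 gf 14.999445676803589
shift [ 0.   -0.13  0.05] turn [ 0.003 -0.     0.   ]
0.1 [ 6.6  0.  11.2]
0.2 [14.2  0.  21.7]
0.30000000000000004 [22.9  0.  31.3]
0.4 [32.4  0.  40. ]
0.5 [42.8  0.  47.8]
0.6 [54.   0.  54.5]
0.7000000000000001 [65.7  0.  60. ]
0.8 [77.9  0.  64.3]
```

Scaled: -5.1 cm is -0.051, -4.8 cm is -0.048.

Emit:
{"method": "step_arm", "body": {"series": [[[0, 0.003, -0.006], [0, 0, 0]], [[0, 0.007, -0.011], [0, 0, 0]], [[0, 0.01, -0.016], [0, 0, 0]], [[0, 0.014, -0.022], [0, 0, 0]], [[0, 0.018, -0.027], [0, 0, 0]], [[0, 0.023, -0.031], [0, 0, 0]], [[0, 0.028, -0.036], [0, 0, 0]], [[0, 0.032, -0.04], [0, 0, 0]], [[0, 0.038, -0.044], [0, 0, 0]], [[0, 0.043, -0.048], [0, 0, 0]], [[0, 0.048, -0.051], [0, 0, 0]], [[0, 0.048, -0.051], [0, 0, 0]]]}}

```text
clock: 3.87
position: [0.4943, 0.09, 0.1559]
tcp_rot: [-2.107, -2.329, 0.002]
contact_force: [-9.5, -0.7, 12.6]
opening: 0.0112
grasp_force: 15.0
```

```bash
python3 -c "
from h import *
go((-149+71.8,80,104.5+62.3))"
```

```text
t 3.8667 clampTCP [-101.    79.9  155.9] F [-9.5  0.2 12.6] open 0.0112 gf 15.000562816858292
shift [ 0.01  2.37 -1.09] turn [-0.001  0.     0.001]
```

Scaled: 2.3 cm is 0.023, 1.5 cm is 0.015.

Emit:
{"method": "step_arm", "body": {"series": [[[0, 0.004, -0.005], [0, 0, 0]], [[0, 0.009, -0.008], [0, 0, 0]], [[0, 0.015, -0.01], [0, 0, 0]], [[0, 0.02, -0.012], [0, 0, 0]], [[0, 0.023, -0.013], [0, 0, 0]], [[0, 0.023, -0.013], [0, 0, 0]], [[0, 0.023, -0.013], [0, 0, 0]], [[0, 0.023, -0.013], [0, 0, 0]], [[0, 0.023, -0.013], [0, 0, 0]], [[0, 0.023, -0.013], [0, 0, 0]], [[0, 0.023, -0.013], [0, 0, 0]], [[0, 0.023, -0.013], [0, 0, 0]]]}}

```text
clock: 4.87
position: [0.5173, 0.0922, 0.168]
tcp_rot: [2.107, 2.329, 0.0]
contact_force: [-2.5, -1.3, 5.3]
opening: 0.0113
grasp_force: 15.0
```

```bash
python3 -c "
from h import *
go((-149+71.8,80,104.5+62.3))
L=[]
for n in('top','scene'):
  im=arm.get_image(n); u,v=map(int,proj(n,c2w(np.load('p.npy'),[0,.08,.04])))
  L.append(cv2.resize(im[v-50:v+50,u-50:u+50,::-1],(400,400),interpolation=cv2.INTER_CUBIC))
cv2.imwrite('pics/b.png',np.hstack(L))"
```

```text
t 4.8667 clampTCP [-77.9  79.8 168. ] F [-2.7 -1.1  5.3] open 0.0113 gf 15.000533312559128
shift [0.02 0.07 0.12] turn [0.001 0.    0.   ]
```

View pics/b.png

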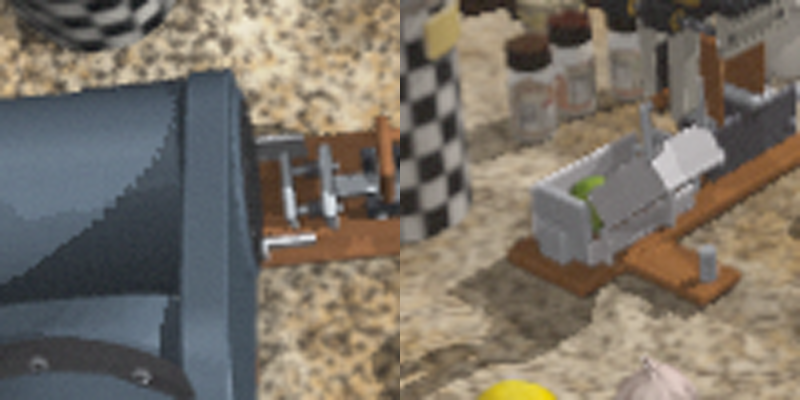

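The right panel shows the lime down in the cradle at about (590,190), with the trough tipped about 43° (worked out from the bar position). Now I'll lay the trough back level.

Scaled: -6.1 cm is -0.061, -5.75 cm is -0.0575.

Emit:
{"method": "step_arm", "body": {"series": [[[0, -0.006, 0.002], [0, 0, 0]], [[0, -0.012, 0.005], [0, 0, 0]], [[0, -0.018, 0.0075], [0, 0, 0]], [[0, -0.024, 0.011], [0, 0, 0]], [[0, -0.029, 0.0145], [0, 0, 0]], [[0, -0.034, 0.018], [0, 0, 0]], [[0, -0.039, 0.022], [0, 0, 0]], [[0, -0.044, 0.027], [0, 0, 0]], [[0, -0.049, 0.031], [0, 0, 0]], [[0, -0.053, 0.036], [0, 0, 0]], [[0, -0.0575, 0.041], [0, 0, 0]], [[0, -0.061, 0.046], [0, 0, 0]]]}}

```text
clock: 5.97
position: [0.456, 0.0863, 0.1211]
tcp_rot: [-2.108, -2.329, -0.0]
contact_force: [0.4, 2.2, 0.2]
opening: 0.0116
grasp_force: 15.0
```

Scaled: 1.7 cm is 0.017, 1.1 cm is 0.011.

Emit:
{"method": "step_arm", "body": {"series": [[[0, -0.004, 0.005], [0, 0, 0]], [[0, -0.007, 0.011], [0, 0, 0]], [[0, -0.01, 0.017], [0, 0, 0]], [[0, -0.01, 0.017], [0, 0, 0]], [[0, -0.01, 0.017], [0, 0, 0]], [[0, -0.01, 0.017], [0, 0, 0]]]}}

```text
clock: 6.47
position: [0.4479, 0.0852, 0.1048]
tcp_rot: [2.106, 2.328, 0.004]
contact_force: [6.5, 1.9, 1.5]
opening: 0.0113
grasp_force: 15.0
```

```bash
python3 -c "
from h import *
go((-148,80,104.5))"
```

```text
t 6.4667 clampTCP [-147.7   79.8  104.8] F [6.7 1.2 1.5] open 0.0113 gf 14.999360293149948
shift [ 0.02 -0.03  0.03] turn [0.003 0.    0.   ]
```

Emit:
{"method": "step_arm", "body": {"series": [[[0, 0, 0], [0, 0, 0]], [[0, 0, 0], [0, 0, 0]], [[0, 0, 0], [0, 0, 0]], [[0, 0, 0], [0, 0, 0]], [[0, 0, -0.02], [0, 0, 0]], [[0, 0, -0.05], [0, 0, 0]], [[0, 0, -0.09], [0, 0, 0]], [[0, 0, -0.12], [0, 0, 0]], [[0, 0, -0.12], [0, 0, 0]], [[0, 0, -0.12], [0, 0, 0]]], "gripper": 0.28}}

```text
clock: 7.3
position: [0.4468, 0.0852, 0.2255]
tcp_rot: [2.106, 2.328, 0.003]
contact_force: [0.0, 0.4, -0.4]
opening: 0.0259
grasp_force: 0.0
```

```bash
python3 -c "
from h import *
go((0,-140,125))"
```

```text
t 7.3 clampTCP [-148.7   79.9  225.5] F [ 0.1  0.4 -0.4] open 0.0259 gf 0.0
shift [-21.99  14.83  10.09] turn [0.002 0.    0.   ]
```

Scaled: -22 cm is -0.22, 14.8 cm is 0.148.

Emit:
{"method": "step_arm", "body": {"series": [[[-0.22, 0.148, 0], [0, 0, 0]], [[-0.22, 0.148, 0], [0, 0, 0]], [[-0.22, 0.148, 0], [0, 0, 0]], [[-0.22, 0.148, 0], [0, 0, 0]], [[-0.22, 0.148, 0], [0, 0, 0]], [[-0.22, 0.148, 0], [0, 0, 0]], [[-0.22, 0.148, 0], [0, 0, 0]], [[-0.22, 0.148, 0], [0, 0, 0]], [[-0.22, 0.148, 0], [0, 0, 0]], [[-0.22, 0.148, 0], [0, 0, 0]]], "gripper": 0}}

```text
clock: 8.13
position: [0.6147, -0.1181, 0.2232]
tcp_rot: [-2.106, -2.328, 0.002]
contact_force: [-0.8, 0.3, 0.6]
opening: 0.0002
grasp_force: 0.0
```

```bash
python3 -c "
from h import *
go((0,-140,125))
L=[]
for n in('top','scene'):
  im=arm.get_image(n); u,v=map(int,proj(n,c2w(np.load('p.npy'),[0,0,.04])))
  L.append(cv2.resize(im[v-55:v+55,u-55:u+55,::-1],(400,400),interpolation=cv2.INTER_CUBIC))
cv2.imwrite('pics/c.png',np.hstack(L))"
```

```text
t 8.1333 clampTCP [  -1.8 -139.1  223.2] F [-0.8  0.4  0.6] open 0.0002 gf 0.0
shift [-0.1   0.21  9.82] turn [-0.002 -0.001  0.001]
```

View pics/c.png

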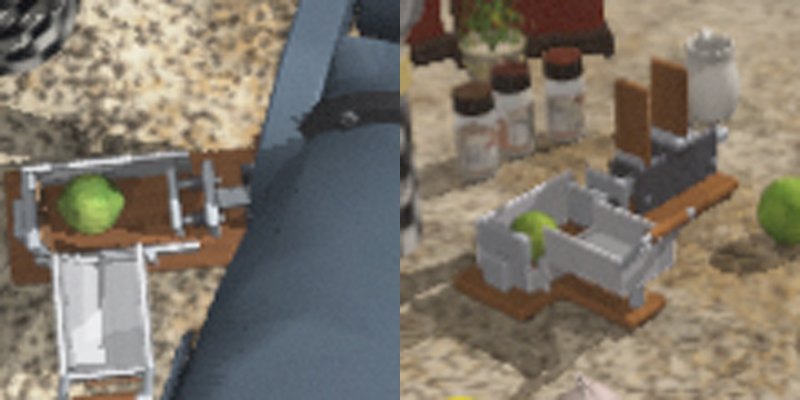

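The left panel shows the lime resting in the cradle at (92,205), about 25 mm from the fixed jaw, with the trough level and empty. I'll lower behind the trigger.

Scaled: 9.8 cm is 0.098, 9.5 cm is 0.095.

Emit:
{"method": "step_arm", "body": {"series": [[[-0.001, 0.002, 0.03], [0, 0, 0]], [[-0.001, 0.002, 0.06], [0, 0, 0]], [[-0.001, 0.002, 0.095], [0, 0, 0]], [[-0.001, 0.002, 0.098], [0, 0, 0]], [[0.01, 0.002, 0.098], [0, 0, 0]], [[0.015, 0.002, 0.098], [0, 0, 0]], [[0.015, 0.002, 0.098], [0, 0, 0]], [[0.015, 0.002, 0.098], [0, 0, 0]]]}}

```text
clock: 8.9
position: [0.6171, -0.1033, 0.1288]
tcp_rot: [2.105, 2.329, 0.002]
contact_force: [0.5, -0.6, -0.3]
opening: 0.0003
grasp_force: 0.0
```

```bash
python3 -c "
from h import *
go((0,-104,125))"
```

```text
t 8.9 clampTCP [   2.  -124.6  128.8] F [ 0.5 -0.7 -0.3] open 0.0003 gf 0.0
shift [ 2.06 -0.2   0.38] turn [0.003 0.001 0.001]
```

Scaled: 1.2 cm is 0.012, 0.9 cm is 0.009.

Emit:
{"method": "step_arm", "body": {"series": [[[0.003, -0.002, 0.003], [0, 0, 0]], [[0.006, -0.002, 0.003], [0, 0, 0]], [[0.009, -0.002, 0.003], [0, 0, 0]], [[0.012, -0.002, 0.003], [0, 0, 0]], [[0.012, -0.002, 0.003], [0, 0, 0]], [[0.012, -0.002, 0.003], [0, 0, 0]]]}}

```text
clock: 9.4
position: [0.6131, -0.0921, 0.1237]
tcp_rot: [2.107, 2.33, -0.0]
contact_force: [0.1, -0.4, -0.1]
opening: 0.0008
grasp_force: 0.0
```

```bash
python3 -c "
from h import *
go((0,-104,125))"
```

```text
t 9.4 clampTCP [  -0.9 -113.   123.7] F [ 0.1 -0.4 -0.1] open 0.0008 gf 0.0
shift [ 0.9   0.09 -0.13] turn [0. 0. 0.]
```

Scaled: 1.2 cm is 0.012, 0.9 cm is 0.009.

Emit:
{"method": "step_arm", "body": {"series": [[[0.003, 0, 0], [0, 0, 0]], [[0.006, 0, 0], [0, 0, 0]], [[0.009, 0, 0], [0, 0, 0]], [[0.012, 0, 0], [0, 0, 0]], [[0.012, 0, 0], [0, 0, 0]]]}}

```text
clock: 9.82
position: [0.6119, -0.0801, 0.1237]
tcp_rot: [2.107, 2.329, -0.001]
contact_force: [-0.1, -4.6, 0.3]
opening: 0.0005
grasp_force: 2.3
```

Scaled: 1.1 cm is 0.011, 0.8 cm is 0.008.

Emit:
{"method": "step_arm", "body": {"series": [[[0.004, 0, 0], [0, 0, 0]], [[0.008, 0, 0], [0, 0, 0]], [[0.011, 0, 0], [0, 0, 0]], [[0.011, 0, 0], [0, 0, 0]]]}}

```text
clock: 10.15
position: [0.6109, -0.0693, 0.1237]
tcp_rot: [2.107, 2.329, -0.001]
contact_force: [-0.1, -5.7, 0.7]
opening: 0.0007
grasp_force: 2.6
```

```bash
python3 -c "
from h import *
go((0,-88,125))"
```

```text
t 10.15 clampTCP [ -0.8 -90.2 123.7] F [-0.6 -5.7  0.7] open 0.0007 gf 2.6470658741891384
shift [ 0.22  0.08 -0.13] turn [0.    0.001 0.001]
```

Scaled: -2.4 cm is -0.024, -1.6 cm is -0.016.

Emit:
{"method": "step_arm", "body": {"series": [[[0.002, 0, 0], [0, 0, 0]], [[-0.01, 0, 0], [0, 0, 0]], [[-0.024, 0, 0], [0, 0, 0]], [[-0.024, 0, 0], [0, 0, 0]], [[-0.024, 0, 0], [0, 0, 0]], [[-0.016, 0, 0], [0, 0, 0]], [[-0.01, 0, 0], [0, 0, 0]], [[-0.004, 0, 0], [0, 0, 0]], [[0.001, 0, 0], [0, 0, 0]], [[0.002, 0, 0], [0, 0, 0]], [[0.002, 0, 0], [0, 0, 0]]]}}

```text
clock: 11.07
position: [0.6105, -0.068, 0.1235]
tcp_rot: [2.106, 2.329, -0.003]
contact_force: [1.3, -11.5, -2.3]
opening: 0.0001
grasp_force: 6.2
```

```bash
python3 -c "
from h import *
go((0,-88,125))
im=arm.get_image('scene'); u,v=map(int,proj('scene',c2w(np.load('p.npy'),[0,0.02,.04])))
cv2.imwrite('pics/d.png',cv2.resize(im[v-50:v+50,u-60:u+60,::-1],(720,600),interpolation=cv2.INTER_CUBIC))"
```

```text
t 11.0667 clampTCP [ -1.  -88.8 123.5] F [  0.1 -11.5  -2.3] open 0.0001 gf 6.235641315579414
shift [ 0.08  0.1  -0.15] turn [0.    0.003 0.001]
```

View pics/d.png

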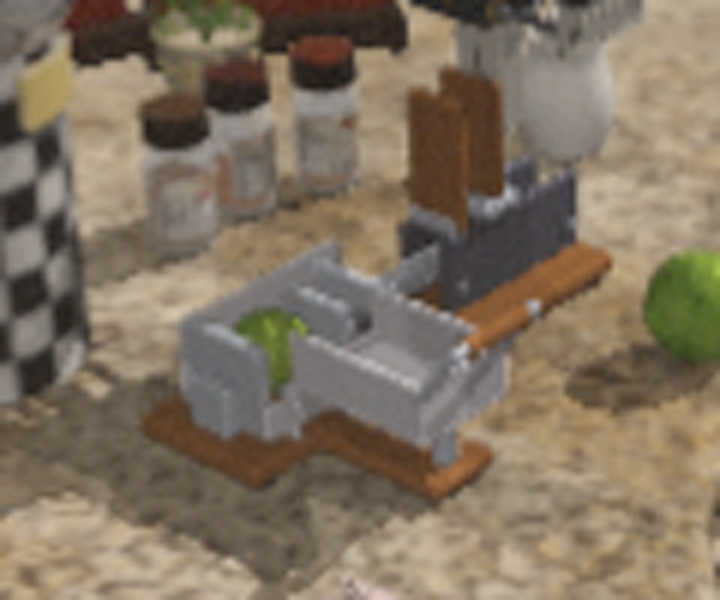

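The jaw has advanced close behind the lime: plate at (335,295), lime at (270,345), still a gap between them. The trigger is at its end stop (11.5 N). Next is another stroke, in small steps, watching the force.

Scaled: -2.7 cm is -0.027, -2.1 cm is -0.021.

Emit:
{"method": "step_arm", "body": {"series": [[[-0.014, 0, 0], [0, 0, 0]], [[-0.027, 0, 0], [0, 0, 0]], [[-0.027, 0, 0], [0, 0, 0]], [[-0.027, 0, 0], [0, 0, 0]], [[-0.021, 0, 0], [0, 0, 0]], [[-0.018, 0, 0], [0, 0, 0]], [[-0.015, 0, 0], [0, 0, 0]], [[-0.012, 0, 0], [0, 0, 0]], [[-0.012, 0, 0], [0, 0, 0]]]}}

```text
clock: 11.87
position: [0.6117, -0.0787, 0.1236]
tcp_rot: [2.106, 2.33, -0.001]
contact_force: [0.4, -6.6, -2.1]
opening: 0.0002
grasp_force: 3.0
```

Scaled: 0.5 cm is 0.005, 0.3 cm is 0.003.

Emit:
{"method": "step_arm", "body": {"series": [[[0.003, 0, 0], [0, 0, 0]], [[0.005, 0, 0], [0, 0, 0]], [[0.005, 0, 0], [0, 0, 0]]]}}

```text
clock: 12.12
position: [0.6113, -0.0744, 0.1237]
tcp_rot: [2.106, 2.329, -0.002]
contact_force: [1.8, -10.7, -1.9]
opening: 0.0003
grasp_force: 5.0
```

Scaled: 0.5 cm is 0.005, 0.3 cm is 0.003.

Emit:
{"method": "step_arm", "body": {"series": [[[0.003, 0, 0], [0, 0, 0]], [[0.005, 0, 0], [0, 0, 0]], [[0.005, 0, 0], [0, 0, 0]]]}}

```text
clock: 12.37
position: [0.6109, -0.0701, 0.1237]
tcp_rot: [2.105, 2.329, -0.003]
contact_force: [1.7, -13.5, -2.5]
opening: 0.0007
grasp_force: 6.9
```

```bash
python3 -c "
from h import *
go((0,-88,125))"
```

```text
t 12.3667 clampTCP [ -0.9 -91.  123.7] F [  0.4 -13.6  -2.5] open 0.0007 gf 6.879542246460915
shift [ 0.3   0.09 -0.13] turn [0.    0.003 0.001]
```

Scaled: 0.1 cm is 0.001.

Emit:
{"method": "step_arm", "body": {"series": [[[0.001, 0, 0], [0, 0, 0]], [[0.001, 0, 0], [0, 0, 0]], [[0.001, 0, 0], [0, 0, 0]], [[0.001, 0, 0], [0, 0, 0]], [[0.001, 0, 0], [0, 0, 0]], [[0.001, 0, 0], [0, 0, 0]]]}}

```text
clock: 12.87
position: [0.6108, -0.0695, 0.1237]
tcp_rot: [2.106, 2.328, -0.003]
contact_force: [0.4, -15.0, -3.2]
opening: 0.0003
grasp_force: 7.7
```

```bash
python3 -c "
from h import *
go((0,-88,125))
L=[]
for n in('top','scene'):
  im=arm.get_image(n); u,v=map(int,proj(n,c2w(np.load('p.npy'),[0,.07,.04])))
  L.append(cv2.resize(im[v-30:v+30,u-30:u+30,::-1],(400,400),interpolation=cv2.INTER_CUBIC))
cv2.imwrite('pics/e.png',np.hstack(L))"
```

```text
t 12.8667 clampTCP [ -0.9 -90.3 123.7] F [ -1.1 -14.9  -3.2] open 0.0003 gf 7.721284255385399
shift [ 0.23  0.09 -0.13] turn [0.    0.003 0.001]
```

View pics/e.png

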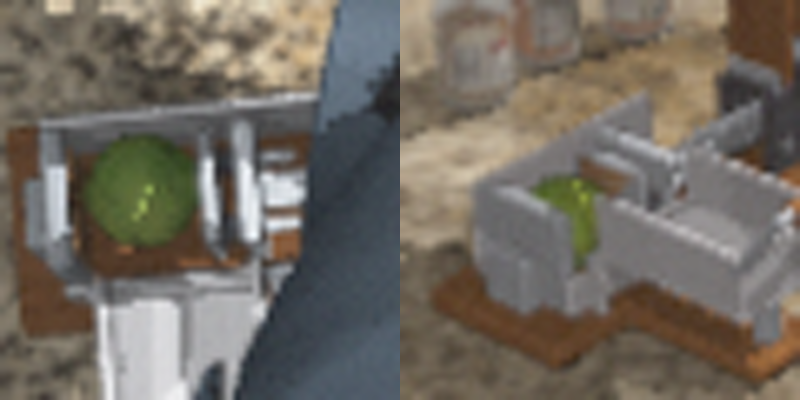

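The left panel shows the lime held between the face at (207,195) and the fixed jaw. The gap from face to jaw plate has shrunk from about 9.1 px to 6.0 px, which is roughly 8 mm. The force gives the same: (15 − 4.5 − 3) N ÷ 900 N/m ≈ 8.3 mm. The trough is level, so I'm handing in.

```bash
python3 -c "
from cell import arm
print(arm.close_job())"
```

```text
the job is handed in; nothing more can be done
None
```

The job is handed in: the lime sits in the cradle, gripped with the sprung face pushed back about 8 mm (my estimate from force and images), the trigger still pressed at about 15 N and the trough level; no verdict was returned.

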